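# Free the seized empty cone and rack it for washing

### The arm

A 6-joint arm with a two-finger parallel gripper is mounted at the origin on the work surface. World frame = base frame: x ahead of the robot, y to its left, z up, the work surface at z = 0. Lengths are in mm, angles in rad, forces in N, time in s.
With the tool pointing down it reaches from about 350 to 725 mm from the base axis. Payload 6 kg.
Tool frame: the origin (TCP) lies between the finger pads; the fingertips stand 8 mm ahead of it and the grasp point (between the pads) lies 11 mm behind it; z points along the fingers, y is the direction in which the jaws open and shut (so a half turn about z gives the same grasp; the last joint's range is limited). The gripper opens to 85 mm and grips with 20 to 120 N. Pads are 22 mm wide; open, the fingers measure 114 mm over their backs; the gripper's body (76 mm by 85 mm) begins 54 mm behind the grasp point. The pads swing forward as they close: fully open they stand 13 mm farther back than shut.
Start: joints at [1.643, 0.04, 0.085, 0, -1.615, -0.334], TCP at [155.266, 579.54, 239.261] pointing down, gripper open.
Joint ranges: [-2.56, 2.56], [-1.29, 2.01], [-1.08, 1.49], [-3.29, 1.98], [-2.81, -0.18], [-2.99, 2.99]. Speed limits (rad/s): [2.57, 2.57, 3.01, 3.14, 3.14, 3.14].

### API

Orientations are given as a rotation vector (axis times angle).
In Python, from bench import manip gives the robot as it stands. The module is installed in compiled form; this text tells all that it offers.
- The arm moves only by the shell command python3 -m handwheel 'ROWS'. ROWS is text: rows parted by semicolons, each of 7 numbers parted by spaces: the shift along the tool's x, y, z in cm, then the turn, a rotation vector about the tool's x, y, z in degrees, then the opening, from 0 (shut) to 1 (fully open). A call has 1 to 10 rows; each row is the pose to reach, as a shift and turn from the pose commanded when the call began, along the tool's axes at that moment; what a row does not reach only later rows make up. A row lasts 1/8 s, in which the tool goes at most 62.5 mm and 10.7 degrees, less where a joint would pass 70% of its speed; a pose out of reach is approached as far as the arm can. A call with a gripper value outside its range is refused whole. The fingers move at their own pace and stop on an object; the grip force is fixed at half the most. Time passes only in rows, so rows that repeat a pose let the fingers close. It gives the time, the measured TCP pose, the force and the opening at its end, in the units of the state.
- manip.get_state(): the state, without advancing time (a new reading comes with each control period).
- manip.read_camera(name): name is "side" or "top" or "wrist"; returns the picture (480x640x3 uint8, red, green, blue); there is no depth.
- manip.get_calibration(name): a dict with "intrinsics" (3x3 intrinsics, pixels), "k1" (the pictures are not rectified: a ray, as slopes to the right and down, at radius r is drawn at 1 + k1 r^2 times it, then the intrinsics apply), "R" (3x3) and "t" (3): a world point X has camera coordinates R X + t. Camera axes: x right, y down, z forward; pixel columns grow to the right and rows downward; lengths in mm; the calibration is good to about 2 mm. A picture is of the moment at which its call begins: read the wrist's pose just before it. get_calibration takes no time and is no camera call; for the wrist camera it gives the pose at the moment of the call.
- manip.hand_in(): hands the job in, once; it reports no verdict.
The state is a dict: "clock": time; "joints": joint angles; "qd": joint speeds; "tau": joint torques, N m; "ee_pos": TCP position; "tcp_rot": TCP orientation; "wrist_force": force on the tool from outside, world axes, zero at the start; "ft_torque": the same for the moment, N m; "finger_gap": finger opening in mm.
Only numpy, scipy, OpenCV 4.12 (cv2) and the standard library are available. Lean on these libraries where they do the work, as an engineer would, in place of code of your own. Each camera call takes 0.05 s, during which the arm holds its last target. There are 200 camera calls.

### The job

The one empty seedling cone in the growing rack (its three neighbours are planted) has seized in its rack cell. Work it loose by twisting it back and forth, at least 20 degrees each way, while drawing it gently upward, without lifting the cell out of its clips, as a straight pull would. Then lower it upright, foot down, all the way into the free hole of the wash rack and let go.

Things in the scene. Friction and masses are not known exactly. Their poses are not given: they have to be found in the camera images.
- cone_grip (a point): Where to grip the seized cone, at any yaw: on its axis, 120 mm above its foot, 20 mm below its rim. The cone is an upright round yellow plastic tube, 140 mm long, 36 mm across (rim 38 mm), its lowest 57 mm tapering to an 18 mm foot; open and empty on top; 60 g. Its z axis points to the rim; its x axis starts parallel to that of cell_mouth. Seated, 55 mm of it stands above the cell.
- cone_foot (a point): Centre of the seized cone's foot. Rubber jaws hold the cone for its first 18 mm of lift: a straight pull needs 14 to 22 N and lifts the cell first, but while being twisted it slides up easily, if it rises at most about 4 mm per 40 degrees of twist (turning takes about 0.4 N m). After that it is free; the foot clears the cell after 85 mm, and the neighbours' rims after 140 mm.
- cell_mouth (a point): Centre of the 44 mm hole in the level top face of the black square cell (80 mm wide, 90 mm tall) that holds the seized cone: one of four cells of the growing rack. The other three hold equally tall planted yellow cones, the nearest 85 mm away centre to centre (their grass is soft, no obstacle). z axis up, x along the cell's side.
- cell (a joint): How far that cell is lifted out of its clips, in m: 0 seated. It starts to lift at an upward pull of about 9 N and sinks back when let go; more than 0.008 spoils the job.
- wash_hole (a point): Centre, on the level top face, of the free hole of the fixed wash rack, a black block (80 by 170 mm, 90 mm tall) whose other hole, 90 mm away, holds an identical empty cone, its rim 55 mm above the face. The hole is 44 mm across, 85 mm deep to its floor: with a cone standing on that floor, cone_grip lies 35 mm above this point. z axis up.
Not all that is in view belongs to the job. What is shaped like the part that bears wash_hole but green is not meant.

How it is judged (in metres and radians):
On the way, in this order (a step that is already met when the one before it is completed fails the run):
1. the seized cone is twisted at least 8 degrees away from how it stood, while still in its cell (angle between the x axis of cone_grip and the x axis of cell_mouth, either way round above 0.14 rad and z of cone_grip in the frame of cell_mouth below 0.11 m).
2. it is twisted back to within 5 degrees of how it stood, or past it, while still in its cell (angle between the x axis of cone_grip and the x axis of cell_mouth, either way round below 0.09 rad and z of cone_grip in the frame of cell_mouth below 0.11 m).
3. it is drawn clear out of the cell, the cell still seated (z of cone_grip in the frame of cell_mouth above 0.121 m and value of joint cell below 0.003 m), for 0.05 s.
At the end, for the whole second after the job is handed in: The empty cone stands foot down in the free hole of the wash rack, its grip point within 20 mm of the hole's axis and less than 45 mm above the top face (35 mm is fully home), upright within 15 degrees, and its old cell is seated within 3 mm (horizontal distance between cone_grip and wash_hole below 0.02 m and z of cone_grip in the frame of wash_hole below 0.045 m and angle between cone_grip's own z axis and vertical below 0.26 rad and value of joint cell below 0.003 m); the robot touches nothing.
It fails at once if the cell is lifted more than 8 mm out of its clips (value of joint cell above 0.008 m).
It also fails if it takes over 56 s, if anything falls off the work surface, if the arm or the gripper's body presses on something with over 40 N, if the wrist force passes 120 N, or if a joint passes its speed limit or range.

## Working session

There is one attempt and no reset: what is moved stays moved. The work goes in short steps, Python scripts to look and compute and a shell command to move; the robot and the scene stay as the last step left them, time stands still between calls to the robot, and variables do not carry over. Pictures are saved under pics/ and viewed, about 8 in all and at most 12, crops included, and the job is handed in when it is done.

```bash
mkdir -p pics
cat > h.py <<'E'
import numpy as np, cv2
from bench import manip
from scipy.spatial.transform import Rotation as Ro
def shot(name,fn):
    c=manip.get_calibration(name); im=manip.read_camera(name)
    cv2.imwrite('pics/'+fn,im[:,:,::-1]); np.savez('pics/'+fn+'.npz',**{k:np.array(c[k]) for k in('intrinsics','k1','R','t')}); return im,c
def load(fn): return cv2.imread('pics/'+fn)[:,:,::-1], dict(np.load('pics/'+fn+'.npz'))
def ray(c,u,v):
    K=np.array(c['intrinsics']);k1=float(c['k1'])
    s=cv2.undistortPoints(np.array([[[u,v]]],float),K,np.array([k1,0,0,0]))[0,0]
    R=np.array(c['R']);t=np.array(c['t'])
    return -R.T@t, R.T@np.array([s[0],s[1],1])
def plane(c,u,v,z):
    o,d=ray(c,u,v); return o+d*(z-o[2])/d[2]
def proj(c,X):
    K=np.array(c['intrinsics']);p=np.array(c['R'])@np.array(X,float)+np.array(c['t']);s=p[:2]/p[2]
    s=s*(1+float(c['k1'])*(s@s)); return K[:2,:2]@s+K[:2,2]
E
python3 - <<'E'
from h import *
for n in('top','side','wrist'): 
    im,c=shot(n,n+'0.png'); print(n,-np.array(c['R']).T@np.array(c['t']))
print(manip.get_state())
a=[cv2.imread(f'pics/{n}0.png') for n in('side','wrist')]
cv2.imwrite('pics/sw.png',cv2.resize(np.hstack(a),(800,300)))
E
```

```text
top [389.64228019  14.51941421 739.75125397]
side [ 232.2607577  -528.65445426  672.47342947]
wrist [233.75628159 558.61278153 372.99128053]
{'clock': 0.15, 'joints': array([ 1.64273735e+00,  4.07069775e-02,  8.40375766e-02, -3.09406516e-04,
       -1.61549278e+00, -3.33642411e-01]), 'qd': array([ 0.00172336, -0.00197499,  0.00505147,  0.0010268 , -0.00032717,
       -0.0002834 ]), 'tau': array([-1.50682718e-03, -3.68617702e+01,  3.47694218e+01,  6.93637043e+00,
       -4.45983562e-03, -1.00582177e-06]), 'ee_pos': array([155.15369503, 579.34740179, 238.49332443]), 'tcp_rot': array([ 3.11335062e+00, -4.09703635e-01, -4.34658912e-05]), 'wrist_force': array([-0.54095137,  0.72052644,  0.74831448]), 'ft_torque': array([ 0.00396845,  0.00634002, -0.00944065]), 'finger_gap': 85.61489717844283}
```

View pics/top0.png

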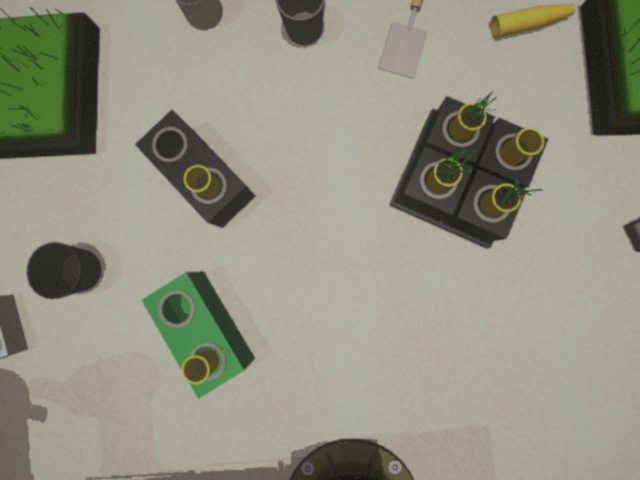

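View pics/sw.png

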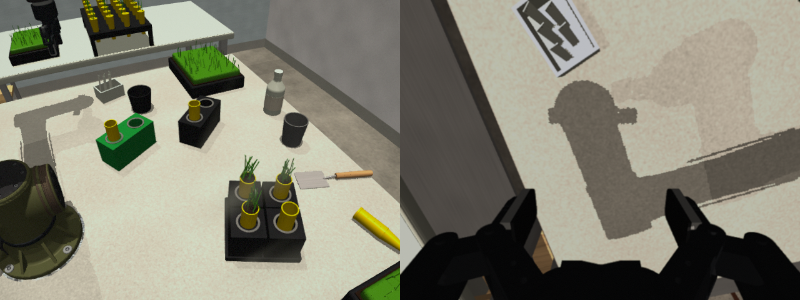

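```bash
cat > m.py <<'E'
from h import *
def blobs(im,box,lo,hi,amin=40):
    x0,y0,x1,y1=box
    m=cv2.inRange(cv2.cvtColor(im[y0:y1,x0:x1].copy(),cv2.COLOR_RGB2HSV),lo,hi)
    out=[]
    for q in cv2.findContours(m,cv2.RETR_EXTERNAL,cv2.CHAIN_APPROX_NONE)[0]:
        if cv2.contourArea(q)>amin and len(q)>5:
            e=cv2.fitEllipse(cv2.convexHull(q)+np.array([x0,y0])); out.append((np.round(e[0],1),np.round(e[1],1),cv2.contourArea(q)))
    return out
E
python3 - <<'E'
from m import *
im,c=load('top0.png'); 
print('rim',blobs(im,(505,120,555,175),(22,120,140),(35,255,255)))
print('ring cell',blobs(im,(490,125,545,172),(0,0,75),(179,60,200)))
print('ring wash',blobs(im,(145,118,195,170),(0,0,75),(179,60,180)))
print('wash rim',blobs(im,(180,160,215,200),(22,120,140),(35,255,255)))
s,d=load('side0.png'); print('side rim',blobs(s,(440,310,490,350),(22,120,140),(35,255,255)))
a=cv2.resize(im[90:260,380:560],None,fx=2.2,fy=2.2,interpolation=2);b=cv2.resize(im[100:230,130:260],None,fx=2.8,fy=2.8,interpolation=2);e=cv2.resize(s[270:430,340:500],None,fx=2,fy=2)
H=380; f=np.zeros((H,1100,3),np.uint8);x=0
for q in(a,b,e): f[:min(H,q.shape[0]),x:x+q.shape[1]]=q[:H]; x+=q.shape[1]
cv2.imwrite('pics/crop.png',cv2.resize(f[:,:x],(800,int(380*800/x)))[:,:,::-1]); print(x)
E
```

```text
rim []Traceback (most recent call last):
  File "<stdin>", line 4, in <module>
  File "m.py", line 8, in blobs
    e=cv2.fitEllipse(cv2.convexHull(q)+np.array([x0,y0])); out.append((np.round(e[0],1),np.round(e[1],1),cv2.contourArea(q)))
cv2.error: OpenCV(4.12.0) /io/opencv/modules/imgproc/src/shapedescr.cpp:361: error: (-201:Incorrect size of input array) There should be at least 5 points to fit the ellipse in function 'fitEllipseNoDirect'
```

```bash
cat > m.py <<'E'
from h import *
def ell(im,box,lo,hi):
    x0,y0,x1,y1=box
    m=cv2.inRange(cv2.cvtColor(im[y0:y1,x0:x1].copy(),cv2.COLOR_RGB2HSV),lo,hi)
    n,l,st,_=cv2.connectedComponentsWithStats(m)
    k=1+np.argmax(st[1:,4]); h=cv2.convexHull(np.argwhere(l==k)[:,::-1].astype(np.int32)).astype(np.float32)+np.float32([x0,y0])
    e=cv2.fitEllipse(h); return np.round(e[0],1),np.round(e[1],1),st[k,4]
Y=((20,120,110),(35,255,255));G=((0,0,75),(179,60,180))
E
python3 - <<'E'
from m import *
im,c=load('top0.png'); s,d=load('side0.png')
print('rim',ell(im,(505,120,555,175),*Y))
print('ring cell',ell(im,(490,125,545,172),*G))
print('ring wash',ell(im,(145,118,195,170),*G))
print('wash rim',ell(im,(180,160,215,200),*Y))
print('side rim',ell(s,(440,310,490,350),*Y))
a=cv2.resize(im[90:260,380:560],None,fx=2.2,fy=2.2,interpolation=2);b=cv2.resize(im[100:230,130:260],None,fx=2.8,fy=2.8,interpolation=2);e=cv2.resize(s[270:430,340:500],None,fx=2,fy=2)
H=380; f=np.zeros((H,1200,3),np.uint8);x=0
for q in(a,b,e): f[:min(H,q.shape[0]),x:x+q.shape[1]]=q[:H]; x+=q.shape[1]
cv2.imwrite('pics/crop.png',cv2.resize(f[:,:x],(800,int(380*800/x)))[:,:,::-1]); print(x)
E
```

```text
rim (array([529.2, 141.4]), array([26.4, 28.9]), np.int32(210))
ring cell (array([513.8, 151.3]), array([36.5, 38.4]), np.int32(325))
ring wash (array([169.3, 144. ]), array([35.1, 37.2]), np.int32(451))
wash rim (array([196.9, 178.2]), array([27.2, 27.7]), np.int32(226))
side rim (array([463.9, 333.7]), array([22.9, 29.4]), np.int32(201))
1080
```

View pics/crop.png

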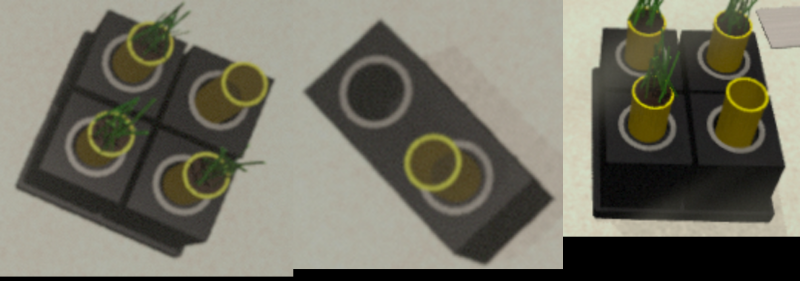

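The crops show the empty cone's rim at top pixel (529,141), with its cell ring around (514,151). The free wash hole is at (169,144) in the black block.

Run:
```python
from m import *
im,c=load('top0.png'); s,d=load('side0.png')
o1,a=ray(c,529.2,141.4);o2,b=ray(d,463.9,333.7)
t=np.linalg.lstsq(np.c_[a,-b],o2-o1,rcond=None)[0]; p,q=o1+t[0]*a,o2+t[1]*b
print('rim tri',p,q)
R=plane(c,529.2,141.4,145);print('rim@145',R,'@150',plane(c,529.2,141.4,150)); print('ring@90',plane(c,513.8,151.3,90))
# other three rims via rough pixel->yaw
for u in((473,118),(507,198),(448,174)): print('nb',plane(c,*u,145)-R)
W=plane(c,169.3,144,90); C=plane(c,196.9,178.2,145); print('wash',W,'other',C,np.linalg.norm((C-W)[:2]),np.degrees(np.arctan2(*(C-W)[1::-1])))
print('reach',np.hypot(*R[:2]),np.hypot(*W[:2]))
st=manip.get_state(); print(Ro.from_rotvec(st['tcp_rot']).as_matrix().round(3))
```

```text
rim tri [ 553.42385421 -254.46045428  148.99364151] [ 552.40459511 -254.11302867  148.55287469]
rim@145 [ 554.53105093 -256.27881285  145.        ] @150 [ 553.14485149 -254.00224575  150.        ]
ring@90 [ 555.34068456 -257.04941282   90.        ]
nb [35.57213654 75.10443262  0.        ]
nb [-77.51377683  35.97773346   0.        ]
nb [-41.85654484 114.10671855   0.        ]
wash [586.92762966 265.26133052  90.        ] other [519.5851486  204.41505341 145.        ] 90.7594578784023 -137.90108851367452
reach 610.887482572529 644.0866524997466
[[ 0.966 -0.259 -0.   ]
 [-0.259 -0.966 -0.001]
 [ 0.     0.001 -1.   ]]
```

```bash
cat > d.py <<'E'
import sys; from h import *
st=manip.get_state(); p=st['ee_pos']; R=Ro.from_rotvec(st['tcp_rot']).as_matrix()
x,y,z,yaw=map(float,sys.argv[1:5])
print('clock',round(st['clock'],2),'pos',p.round(1),'yawY',np.degrees(np.arctan2(R[1,1],R[0,1])).round(1),'tilt',R[2].round(3),'q6',st['joints'][5].round(2),'F',st['wrist_force'].round(1),'T',st['ft_torque'].round(2),'gap',round(st['finger_gap'],1))
w=np.radians(yaw); Rt=np.c_[[np.sin(w),-np.cos(w),0],[np.cos(w),np.sin(w),0],[0,0,-1]]
print('shift cm',(R.T@(np.array([x,y,z])-p)/10).round(2),'turn',np.degrees(Ro.from_matrix(R.T@Rt).as_rotvec()).round(1))
E
python3 -m handwheel '3.75 4.39 0 0 0 9.06 1;7.5 8.78 0 0 0 18.1 1;11.25 13.17 0 0 0 27.2 1;15 17.56 0 0 0 36.2 1;18.75 21.95 0 0 0 45.3 1;22.5 26.34 0 0 0 54.4 1;26.25 30.73 0 0 0 63.4 1;30 35.12 0 0 0 72.5 1;33.75 39.5 0 0 0 81.5 1;37.5 43.9 0 0 0 90.6 1'; python3 d.py 553 -255 239 110
```

```text
clock: 1.4
ee_pos: [404.2, 56.7, 239.4]
tcp_rot: [-1.893, 2.506, 0.0]
wrist_force: [1.5, 0.4, 0.4]
finger_gap: 85.3
clock 1.4 pos [404.2  56.7 239.4] yawY 164.1 tilt [-0.001 -0.001 -1.   ] q6 -0.92 F [1.5 0.4 0.4] T [ 0.16 -0.12 -0.02] gap 85.3Traceback (most recent call last):
  File "d.py", line 6, in <module>
    print('shift cm',(R.T@(np.array([x,y,z])-p)/10).round(2),'turn',np.degrees(Ro.from_matrix(R.T@Rt).as_rotvec()).round(1))
                                                                               ~~~~~~~~~~~~~~^^^^^^^^
  File "scipy/spatial/transform/_rotation.pyx", line 1143, in scipy.spatial.transform._rotation.Rotation.from_matrix
ValueError: Non-positive determinant (left-handed or null coordinate frame) in rotation matrix 0: [[-5.85931559e-01 -8.10360018e-01  9.22342529e-04]
 [-8.10359938e-01  5.85932132e-01  5.54532465e-04]
 [ 9.89801062e-04  4.22511363e-04  9.99999421e-01]].
```

```bash
sed -i 's/\[np.sin(w),-np.cos(w),0\]/[-np.sin(w),np.cos(w),0]/' d.py; python3 d.py 553 -255 239 110
```

```text
clock 1.4 pos [404.2  56.7 239.4] yawY 164.1 tilt [-0.001 -0.001 -1.   ] q6 -0.92 F [1.5 0.4 0.4] T [ 0.16 -0.12 -0.02] gap 85.3
shift cm [ 25.91 -22.84   0.03] turn [-0.   0.1 54.1]
```

```bash
python3 -m handwheel '4.2 -3.8 0 0 0 9 1;8.5 -7.6 0 0 0 18 1;13 -11.4 0 0 0 27 1;17.3 -15.2 0 0 0 36 1;21.6 -19 0 0 0 45 1;25.9 -22.8 0 0 0 54 1;25.9 -22.8 0 0 0 54 1'; python3 d.py 553 -255 239 110
python3 - <<'E'
from h import *
shot('wrist','w1.png')
E
```

```text
clock: 2.28
ee_pos: [553.9, -255.2, 235.7]
tcp_rot: [0.546, -3.088, -0.003]
wrist_force: [-0.3, 0.4, -0.2]
finger_gap: 85.4
clock 2.27 pos [ 553.9 -255.2  235.7] yawY 110.1 tilt [ 0.005  0.003 -1.   ] q6 -1.12 F [-0.3  0.4 -0.2] T [ 0.12 -0.02 -0.02] gap 85.4
shift cm [ 0.08  0.05 -0.33] turn [ 0.2 -0.3  0.1]
```

View pics/w1.png

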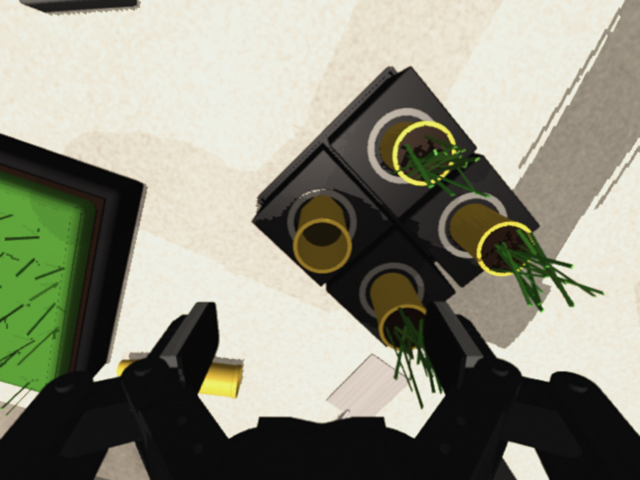

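The wrist view shows the empty cone's rim at (323,245), next to its ring at (322,218). The jaws open along the diagonal, clear of the neighbours.

Run:
```python
from m import *
im,c=load('w1.png'); e=ell(im,(285,205,360,280),(18,90,90),(35,255,255)); print(e)
m=cv2.inRange(cv2.cvtColor(im[205:280,285:360].copy(),cv2.COLOR_RGB2HSV),(18,90,90),(35,255,255)); print(cv2.boundingRect(m))
t,ct=load('top0.png')
o1,a=ray(ct,529.2,141.4)
for uv in(tuple(e[0]),(323,245)):
  o2,b=ray(c,*uv); s=np.linalg.lstsq(np.c_[a,-b],o2-o1,rcond=None)[0]; print(o1+s[0]*a,o2+s[1]*b,plane(c,*uv,147))
print(manip.get_state()['joints'])
```

```text
(array([321.9, 244.9]), array([55.7, 58.5]), np.int32(797))
(8, 12, 59, 56)
[ 553.20240149 -254.0967606   149.79241805] [ 554.14506975 -254.19410855  150.09808713] [ 555.19144439 -253.78942875  147.        ]
[ 552.88103078 -253.56897076  150.95159724] [ 553.59779554 -253.64159107  151.18337802] [ 555.00728205 -253.08191819  147.        ]
[-1.01370883e-01  6.74000574e-02  1.08990636e-01 -2.56565824e-04
 -1.61639326e+00 -1.11592919e+00]
```

```bash
python3 -m handwheel '0 0.1 4 0 0 0 1;0 0.1 8 0 0 0 1;0 0.1 11 0 0 0 1;0 0.1 11.8 0 0 0 1;0 0.1 11.8 0 0 0 1'; python3 d.py 553.7 -254.2 118 110
```

```text
clock: 2.95
ee_pos: [553.7, -251.0, 122.4]
tcp_rot: [-0.558, 3.091, -0.001]
wrist_force: [0.4, -0.6, 0.6]
finger_gap: 85.6
clock 2.95 pos [ 553.7 -251.   122.4] yawY 110.5 tilt [-0.001 -0.001 -1.   ] q6 -1.12 F [ 0.4 -0.6  0.6] T [-0.02 -0.02 -0.07] gap 85.6
shift cm [ 0.11 -0.3   0.44] turn [-0.1  0.   0.5]
```

```bash
python3 -m handwheel '0.1 -0.3 0.4 0 0 0 1;0.1 -0.3 0.4 0 0 0 1;0.1 -0.3 0.4 0 0 0 0.4;0.1 -0.3 0.4 0 0 0 0;0.1 -0.3 0.4 0 0 0 0;0.1 -0.3 0.4 0 0 0 0;0.1 -0.3 0.4 0 0 0 0;0.1 -0.3 0.4 0 0 0 0'; python3 d.py 553.7 -254.2 118 110
```

```text
clock: 3.95
ee_pos: [553.6, -254.5, 117.7]
tcp_rot: [-0.556, 3.092, -0.0]
wrist_force: [-2.2, 1.7, 2.4]
finger_gap: 35.0
clock 3.95 pos [ 553.6 -254.5  117.7] yawY 110.4 tilt [-0. -0. -1.] q6 -1.11 F [-2.2  1.7  2.4] T [0.53 0.5  0.05] gap 35.0
shift cm [-0.02  0.03 -0.03] turn [-0.   0.   0.4]
```

```bash
python3 -m handwheel '0 0 0 0 0 8 0;0 0 -0.03 0 0 16 0;0 0 -0.08 0 0 24 0;0 0 -0.12 0 0 31 0;0 0 -0.12 0 0 24 0;0 0 -0.16 0 0 16 0;0 0 -0.21 0 0 8 0;0 0 -0.26 0 0 0 0;0 0 -0.31 0 0 -8 0;0 0 -0.36 0 0 -16 0'; python3 d.py 553.7 -254.2 118 110
```

```text
clock: 5.2
ee_pos: [553.1, -254.2, 118.9]
tcp_rot: [0.986, -2.981, -0.003]
wrist_force: [1.4, -1.0, -5.0]
finger_gap: 34.7
clock 5.2 pos [ 553.1 -254.2  118.9] yawY 126.6 tilt [ 0.001  0.002 -1.   ] q6 -0.83 F [ 1.4 -1.  -5. ] T [-0.02 -0.47 -0.35] gap 34.7
shift cm [-0.05 -0.03  0.09] turn [ 0.1 -0.1 16.6]
```

```bash
python3 -m handwheel '0 0 -0.04 0 0 -8 0;0 0 -0.07 0 0 -15 0;0 0 -0.07 0 0 -8 0;0 0 -0.11 0 0 0 0;0 0 -0.15 0 0 8 0;0 0 -0.19 0 0 16 0;0 0 -0.23 0 0 24 0;0 0 -0.28 0 0 32 0;0 0 -0.33 0 0 40 0;0 0 -0.37 0 0 47 0'; python3 d.py 553.7 -254.2 118 110
```

```text
clock: 6.45
ee_pos: [552.9, -254.3, 122.3]
tcp_rot: [-0.296, -3.125, -0.001]
wrist_force: [2.0, -1.5, -5.2]
finger_gap: 34.8
clock 6.45 pos [ 552.9 -254.3  122.3] yawY 79.2 tilt [ 0.003  0.001 -1.   ] q6 -1.66 F [ 2.  -1.5 -5.2] T [-0.43 -0.37  0.34] gap 34.8
shift cm [-0.07  0.02  0.43] turn [  0.1  -0.1 -30.8]
```

```bash
python3 -m handwheel '0 0 0 0 0 -8 0;0 0 -0.05 0 0 -16 0;0 0 -0.1 0 0 -24 0;0 0 -0.15 0 0 -32 0;0 0 -0.2 0 0 -40 0;0 0 -0.25 0 0 -48 0;0 0 -0.3 0 0 -56 0;0 0 -0.34 0 0 -62 0'; python3 d.py 553.7 -254.2 118 110; python3 -m handwheel '0 0 0 0 0 8 0;0 0 -0.05 0 0 16 0;0 0 -0.1 0 0 24 0;0 0 -0.15 0 0 32 0;0 0 -0.2 0 0 40 0;0 0 -0.25 0 0 48 0;0 0 -0.3 0 0 56 0;0 0 -0.34 0 0 62 0';  python3 d.py 553.7 -254.2 118 110
```

```text
clock: 7.45
ee_pos: [553.3, -254.0, 125.5]
tcp_rot: [1.366, -2.828, -0.004]
wrist_force: [3.2, 0.1, -6.6]
finger_gap: 34.3
clock 7.45 pos [ 553.3 -254.   125.5] yawY 141.6 tilt [-0.     0.003 -1.   ] q6 -0.57 F [ 3.2  0.1 -6.6] T [-0.12 -0.89 -0.3 ] gap 34.3
shift cm [-0.01 -0.05  0.75] turn [ 0.1 -0.  31.6]
clock: 8.45
ee_pos: [553.0, -254.3, 129.0]
tcp_rot: [-0.296, -3.125, -0.001]
wrist_force: [1.3, -0.9, -7.5]
finger_gap: 34.8
clock 8.45 pos [ 553.  -254.3  129. ] yawY 79.2 tilt [ 0.003  0.001 -1.   ] q6 -1.66 F [ 1.3 -0.9 -7.5] T [-0.53 -0.48  0.3 ] gap 34.8
shift cm [-0.07  0.02  1.1 ] turn [  0.1  -0.1 -30.8]
```

```bash
python3 -m handwheel '0 0 0 0 0 -8 0;0 0 0 0 0 -16 0;0 0 0 0 0 -24 0;0 0 0 0 0 -32 0'; python3 d.py 553.7 -254.2 118 110; python3 -m handwheel '0 0 -0.04 0 0 -8 0;0 0 -0.07 0 0 -16 0;0 0 -0.11 0 0 -24 0;0 0 -0.14 0 0 -30 0'; python3 d.py 553.7 -254.2 118 110
python3 - <<'E'
from h import *
im,c=shot('side','s2.png'); cv2.imwrite('pics/s2c.png',cv2.resize(im[200:440,320:560],(600,600))[:,:,::-1])
E
```

```text
clock: 8.95
ee_pos: [553.2, -254.4, 129.9]
tcp_rot: [0.589, -3.084, -0.002]
wrist_force: [0.9, -0.5, -3.0]
finger_gap: 34.7
clock 8.95 pos [ 553.2 -254.4  129.9] yawY 111.6 tilt [ 0.001  0.001 -1.   ] q6 -1.09 F [ 0.9 -0.5 -3. ] T [-0.01 -0.18 -0.38] gap 34.7
shift cm [-0.05 -0.    1.19] turn [ 0.1 -0.1  1.6]
clock: 9.45
ee_pos: [553.3, -254.3, 131.0]
tcp_rot: [1.366, -2.828, -0.003]
wrist_force: [1.5, -0.4, -3.3]
finger_gap: 34.5
clock 9.45 pos [ 553.3 -254.3  131. ] yawY 141.6 tilt [ 0.     0.002 -1.   ] q6 -0.57 F [ 1.5 -0.4 -3.3] T [-0.16 -0.49 -0.3 ] gap 34.5
shift cm [-0.03 -0.03  1.3 ] turn [ 0.1 -0.  31.6]
```

View pics/s2c.png

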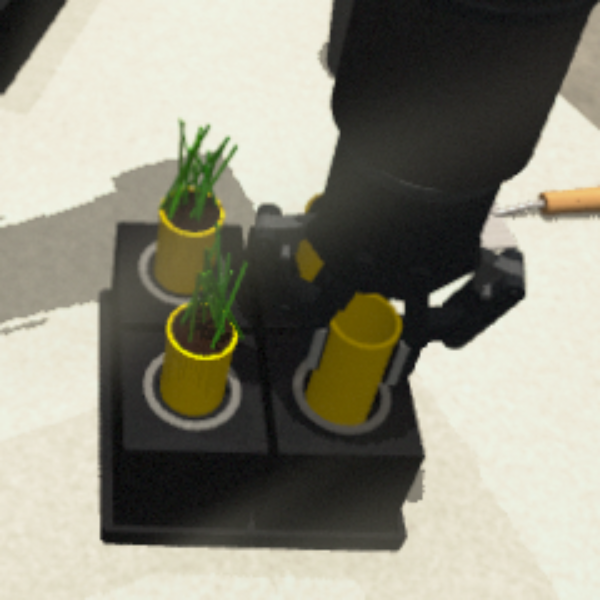

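The view shows the cone visibly raised between the jaws and the cell level with its neighbours. I'll keep twisting for the rest of the 18 mm plus some margin.

```bash
python3 -m handwheel '0 0 0 0 0 8 0;0 0 -0.04 0 0 16 0;0 0 -0.08 0 0 24 0;0 0 -0.13 0 0 32 0;0 0 -0.18 0 0 40 0;0 0 -0.22 0 0 48 0;0 0 -0.26 0 0 56 0;0 0 -0.3 0 0 62 0'; python3 d.py 553.7 -254.2 118 110; python3 -m handwheel '0 0 0 0 0 -8 0;0 0 -0.04 0 0 -16 0;0 0 -0.08 0 0 -24 0;0 0 -0.13 0 0 -32 0;0 0 -0.18 0 0 -40 0;0 0 -0.22 0 0 -48 0;0 0 -0.26 0 0 -56 0;0 0 -0.3 0 0 -62 0';  python3 d.py 553.7 -254.2 118 110;python3 -m handwheel '0 0 0 0 0 8 0;0 0 -0.04 0 0 16 0;0 0 -0.08 0 0 24 0;0 0 -0.13 0 0 31 0'; python3 d.py 553.7 -254.2 118 110
```

```text
clock: 10.5
ee_pos: [553.2, -254.3, 133.9]
tcp_rot: [-0.298, -3.125, -0.001]
wrist_force: [0.7, -0.8, -4.8]
finger_gap: 35.1
clock 10.5 pos [ 553.2 -254.3  133.9] yawY 79.1 tilt [ 0.002  0.    -1.   ] q6 -1.66 F [ 0.7 -0.8 -4.8] T [-0.44 -0.54  0.21] gap 35.1
shift cm [-0.05  0.02  1.59] turn [  0.1  -0.1 -30.9]
clock: 11.5
ee_pos: [553.5, -254.6, 138.6]
tcp_rot: [1.365, -2.829, -0.0]
wrist_force: [0.6, -0.7, -0.9]
finger_gap: 35.0
clock 11.5 pos [ 553.5 -254.6  138.6] yawY 141.5 tilt [ 0.  0. -1.] q6 -0.57 F [ 0.6 -0.7 -0.9] T [-0.04  0.03  0.04] gap 35.0
shift cm [-0.04  0.01  2.06] turn [ 0.  -0.  31.5]
clock: 12.0
ee_pos: [553.5, -254.6, 139.8]
tcp_rot: [0.547, -3.093, 0.0]
wrist_force: [-1.3, 0.3, -0.6]
finger_gap: 34.7
clock 12.0 pos [ 553.5 -254.6  139.8] yawY 110.1 tilt [ 0. -0. -1.] q6 -1.12 F [-1.3  0.3 -0.6] T [ 0.01  0.01 -0.04] gap 34.7
shift cm [-0.03  0.04  2.18] turn [-0.  -0.   0.1]
```

Force and torque have dropped to zero, so the cone is free. Lifting.

```bash
python3 -m handwheel '0 0 -1 0 0 0 0;0 0 -3 0 0 0 0;0 0 -6 0 0 0 0;0 0 -9 0 0 0 0;0 0 -12 0 0 0 0;0 0 -14.5 0 0 0 0;0 0 -15 0 0 0 0;0 0 -15 0 0 0 0'; python3 d.py 587 265 288 132
python3 - <<'E'
from h import *
im,c=shot('side','s3.png'); cv2.imwrite('pics/s3c.png',cv2.resize(im[120:440,300:620],(600,600))[:,:,::-1])
E
```

```text
clock: 13.0
ee_pos: [553.6, -254.5, 290.3]
tcp_rot: [-0.557, 3.091, 0.0]
wrist_force: [0.2, 0.1, -1.1]
finger_gap: 34.7
clock 13.0 pos [ 553.6 -254.5  290.3] yawY 110.4 tilt [-0.001 -0.    -1.   ] q6 -1.11 F [ 0.2  0.1 -1.1] T [ 0.    0.01 -0.05] gap 34.7
shift cm [-21.26  47.51   0.24] turn [ -0.    0.  -21.6]
```

View pics/s3c.png

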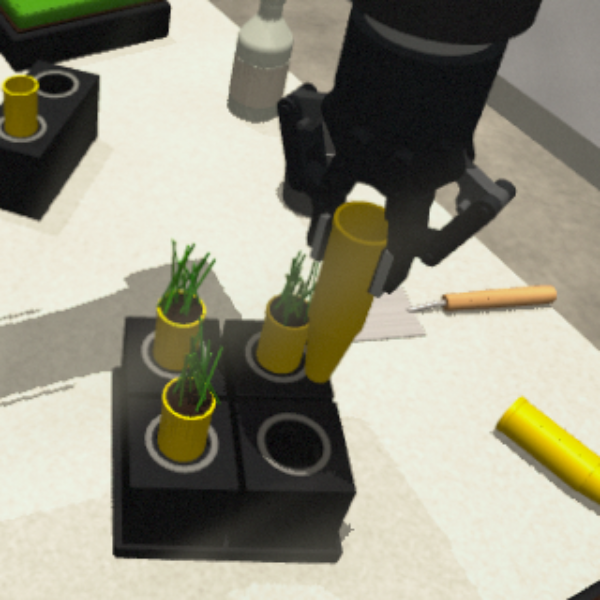

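The cone hangs upright and clear, and the cell is empty and seated. Moving to the wash hole.

```bash
python3 -m handwheel '-1.5 3.3 0 0 0 -1.5 0;-3.8 8.5 0 0 0 -4 0;-6.2 13.8 0 0 0 -6 0;-8.6 19.2 0 0 0 -9 0;-11 24.6 0 0 0 -11 0;-13.4 30 0 0 0 -14 0;-15.8 35.4 0 0 0 -16 0;-18.2 40.7 0 0 0 -19 0;-20.3 45.3 0 0 0 -21 0;-21.3 47.5 0 0 0 -21.6 0'; python3 -m handwheel '0 0 0 0 0 0 0;0 0 0 0 0 0 0' >/dev/null; python3 d.py 587 265 288 132
python3 - <<'E'
from h import *
shot('wrist','w4.png'); im,c=shot('top','t4.png')
shot('side','s4.png')
a=[cv2.imread(f'pics/{n}4.png') for n in 'wts']
cv2.imwrite('pics/c4.png',np.vstack([np.hstack([cv2.resize(a[0],(400,300)),cv2.resize(a[2],(400,300))]),np.hstack([cv2.resize(a[1][60:300,60:380],(400,300)),cv2.resize(a[2][80:260,220:460],(400,300))])]))
E
```

```text
clock: 14.3
ee_pos: [587.0, 267.3, 287.7]
tcp_rot: [1.129, -2.928, 0.001]
wrist_force: [0.6, -0.6, -1.3]
finger_gap: 34.5
clock 14.55 pos [587.7 264.  289.9] yawY 132.0 tilt [ 0.001 -0.    -1.   ] q6 -1.57 F [-0.8  0.5 -0.4] T [-0.02 -0.04  0.04] gap 35.0
shift cm [-0.01  0.13  0.19] turn [-0. -0. -0.]
```

View pics/c4.png

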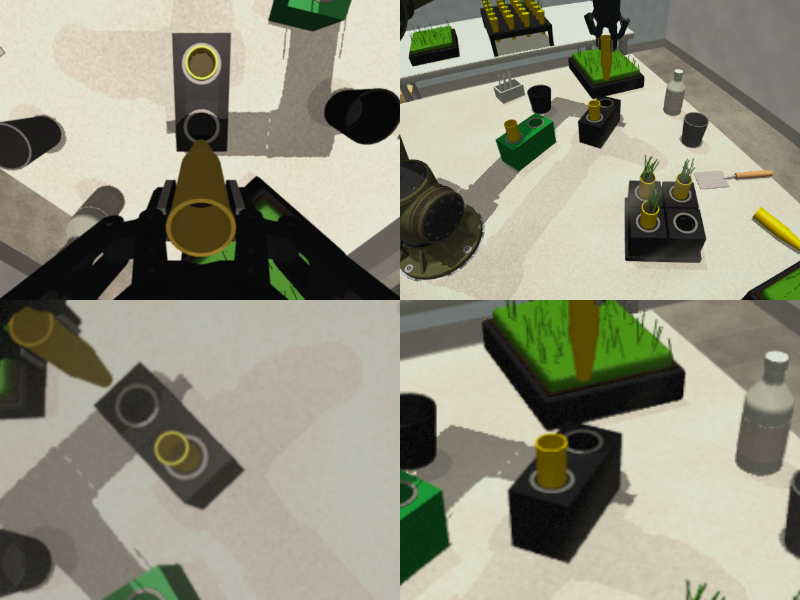

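Wrist view: hole ring near (323,202) px and cone foot near (322,226) px. Next I'll measure both against the hole estimate.

Run:
```python
from m import *
im,c=load('w4.png'); t,ct=load('top0.png'); t4,c4=load('t4.png')
e=ell(im,(285,170,365,222),*G); print('ring',e,plane(c,*e[0],90))
o1,a=ray(ct,169.3,144)
o2,b=ray(c,*e[0]); s=np.linalg.lstsq(np.c_[a,-b],o2-o1,rcond=None)[0]; print('hole tri',o1+s[0]*a,o2+s[1]*b)
o1,a=ray(c4,146,126);o2,b=ray(c,321,228); s=np.linalg.lstsq(np.c_[a,-b],o2-o1,rcond=None)[0]; print('foot tri',o1+s[0]*a,o2+s[1]*b)
p=manip.get_state()['ee_pos']
print('tool foot proj',proj(c4,[p[0],p[1],p[2]+11-120]),proj(c,[p[0],p[1],p[2]+11-120]))
y,x=np.nonzero(cv2.inRange(cv2.cvtColor(im[60*3:290,270:370].copy(),cv2.COLOR_RGB2HSV),(15,100,40),(35,255,255)))
print('tip row',y.min()+180,x[y<y.min()+8].mean()+270)
```

```text
ring (array([324.4, 198.6]), array([49.6, 55.3]), np.int32(370)) [582.88427325 263.38950251  90.        ]
hole tri [582.724522   259.91934607 103.84276369] [580.65501877 261.20683787 103.71124489]
foot tri [584.4687208  260.98826125 183.86641722] [584.80463576 260.8201678  183.90961919]
tool foot proj [144.8097702  124.19151914] [321.11896531 232.611082  ]
tip row 223 321.0851063829787
```

```bash
python3 -m handwheel '0.13 0.18 0 0 0 0 0;0.13 0.18 3 0 0 0 0;0.13 0.18 6 0 0 0 0;0.13 0.18 8 0 0 0 0;0.13 0.18 9.5 0 0 0 0;0.13 0.18 10.5 0 0 0 0;0.13 0.18 11.5 0 0 0 0;0.13 0.18 12.5 0 0 0 0;0.13 0.18 12.5 0 0 0 0'; python3 d.py 585.5 264.5 114 132;  python3 - <<'E'
from h import *
im,c=shot('side','s5.png'); t,c=shot('top','t5.png')
cv2.imwrite('pics/c5.png',np.hstack([cv2.resize(t[100:240,120:260],(400,400)),cv2.resize(im[100:260,260:420],(400,400))])[:,:,::-1])
E
```

```text
clock: 15.82
ee_pos: [585.2, 265.2, 164.1]
tcp_rot: [1.125, -2.931, 0.001]
wrist_force: [-0.4, 0.4, -1.4]
finger_gap: 34.4
clock 15.82 pos [585.2 265.2 164.1] yawY 132.0 tilt [ 0.002  0.    -1.   ] q6 -1.57 F [-0.4  0.4 -1.4] T [-0.06  0.02  0.03] gap 34.4
shift cm [ 0.01 -0.08  5.01] turn [ 0.  -0.1  0. ]
```

View pics/c5.png

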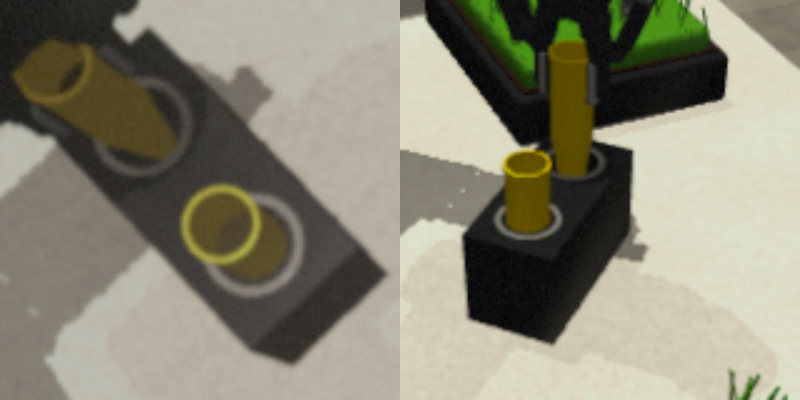

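The cone's foot is inside the black rack's free hole with no contact force. Lowering slowly.

```bash
python3 -m handwheel '0 -0.05 0.7 0 0 0 0;0 -0.05 1.4 0 0 0 0;0 -0.05 2.1 0 0 0 0;0 -0.05 2.5 0 0 0 0'; python3 d.py 585.5 264.5 114 132; python3 -m handwheel '0 0 0.5 0 0 0 0;0 0 1 0 0 0 0;0 0 1.5 0 0 0 0'; python3 d.py 585.5 264.5 114 132
```

```text
clock: 16.42
ee_pos: [585.6, 264.8, 139.2]
tcp_rot: [1.126, -2.932, 0.001]
wrist_force: [-0.1, 0.1, -1.0]
finger_gap: 34.9
clock 16.43 pos [585.6 264.8 139.2] yawY 132.0 tilt [ 0.001  0.    -1.   ] q6 -1.57 F [-0.1  0.1 -1. ] T [ 0.    0.01 -0.06] gap 34.9
shift cm [ 0.03 -0.02  2.52] turn [ 0.  -0.1 -0. ]
clock: 16.8
ee_pos: [585.8, 265.0, 124.8]
tcp_rot: [-1.126, 2.933, -0.0]
wrist_force: [0.6, 0.1, 0.2]
finger_gap: 34.7
clock 16.8 pos [585.8 265.  124.8] yawY 132.0 tilt [-0. -0. -1.] q6 -1.57 F [0.6 0.1 0.2] T [ 0.    0.01 -0.  ] gap 34.7
shift cm [ 0.06 -0.02  1.08] turn [-0.  0.  0.]
```

```bash
python3 -m handwheel '0 0 0.3 0 0 0 0;0 0 0.6 0 0 0 0;0 0 0.6 0 0 0 0'; python3 d.py 585.5 264.5 114 132; python3 -m handwheel '0 0 0.2 0 0 0 0;0 0 0.4 0 0 0 0;0 0 0.4 0 0 0 0'; python3 d.py 585.5 264.5 114 132
```

```text
clock: 17.18
ee_pos: [585.7, 264.9, 118.8]
tcp_rot: [1.126, -2.932, 0.0]
wrist_force: [-0.1, -0.3, -0.1]
finger_gap: 34.8
clock 17.18 pos [585.7 264.9 118.8] yawY 132.0 tilt [ 0. -0. -1.] q6 -1.57 F [-0.1 -0.3 -0.1] T [ 0.02  0.01 -0.  ] gap 34.8
shift cm [ 0.04 -0.02  0.48] turn [-0. -0.  0.]
clock: 17.55
ee_pos: [585.7, 264.9, 114.8]
tcp_rot: [1.126, -2.933, 0.0]
wrist_force: [-0.4, -0.7, -0.7]
finger_gap: 34.8
clock 17.55 pos [585.7 264.9 114.8] yawY 132.0 tilt [ 0.  0. -1.] q6 -1.57 F [-0.4 -0.7 -0.7] T [ 0.05  0.01 -0.05] gap 34.8
shift cm [ 0.04 -0.02  0.08] turn [ 0. -0. -0.]
```

```bash
python3 -m handwheel '0 0 0.15 0 0 0 0;0 0 0.3 0 0 0 0;0 0 0.3 0 0 0 0'; python3 d.py 585.5 264.5 114 132
```

```text
clock: 17.92
ee_pos: [585.8, 264.9, 112.0]
tcp_rot: [1.126, -2.933, 0.0]
wrist_force: [0.2, 0.0, 0.2]
finger_gap: 35.0
clock 17.93 pos [585.8 264.9 112. ] yawY 132.0 tilt [ 0. -0. -1.] q6 -1.57 F [0.2 0.  0.2] T [ 0.01 -0.03 -0.  ] gap 35.0
shift cm [ 0.05 -0.01 -0.2 ] turn [-0. -0. -0.]
```

```bash
python3 -m handwheel '0 0 0.15 0 0 0 0;0 0 0.3 0 0 0 0;0 0 0.3 0 0 0 0'; python3 d.py 585.5 264.5 114 132; python3 -m handwheel '0 0 0 0 0 0 0.5;0 0 0 0 0 0 0.7;0 0 0 0 0 0 0.9;0 0 0 0 0 0 1;0 0 0 0 0 0 1;0 0 0 0 0 0 1;0 0 0 0 0 0 1';python3 -m handwheel '0 0 -2 0 0 0 1;0 0 -5 0 0 0 1;0 0 -9 0 0 0 1;0 0 -13 0 0 0 1;0 0 -17 0 0 0 1;0 0 -19 0 0 0 1;0 0 -19 0 0 0 1'
python3 - <<'E'
from h import *
for n in 'top','side','wrist': shot(n,n[0]+'6.png')
a=[cv2.imread(f'pics/{n}6.png') for n in 'wts']
cv2.imwrite('pics/c6.png',np.vstack([np.hstack([cv2.resize(a[0],(400,300)),cv2.resize(a[2],(400,300))]),np.hstack([cv2.resize(a[1][60:300,60:380],(400,300)),cv2.resize(a[2][80:260,220:460],(400,300))])]))
E
```

```text
clock: 18.3
ee_pos: [586.3, 265.3, 111.7]
tcp_rot: [-1.126, 2.93, -0.0]
wrist_force: [-3.7, -0.7, 8.9]
finger_gap: 34.9
clock 18.3 pos [586.3 265.3 111.7] yawY 132.0 tilt [-0.002 -0.001 -1.   ] q6 -1.57 F [-3.7 -0.7  8.9] T [-0.03  1.51 -0.01] gap 34.9
shift cm [ 0.11 -0.01 -0.23] turn [-0.1  0.1  0. ]
clock: 19.18
ee_pos: [585.8, 265.0, 109.1]
tcp_rot: [1.126, -2.933, 0.0]
wrist_force: [-1.1, 0.2, -0.4]
finger_gap: 85.3
clock: 20.05
ee_pos: [586.3, 265.1, 302.8]
tcp_rot: [-1.124, 2.928, 0.002]
wrist_force: [0.4, 0.5, -0.4]
finger_gap: 85.5
```

View pics/c6.png

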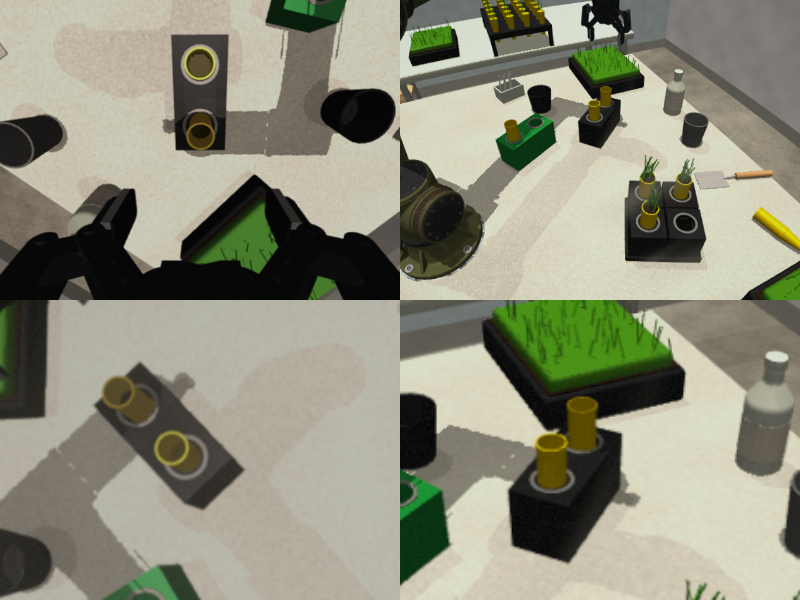

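The cone stands in the free hole level with its neighbour, and the cell looks seated. I'll check the rim numerically, then hand in.

Run:
```python
from m import *
t,ct=load('t6.png'); w,cw=load('w6.png')
Yd=((15,90,50),(35,255,255))
for bt,bw in(((138,115,170,145),(295,180,345,245)),((180,160,215,196),(295,65,350,130))):
    e=ell(t,bt,*Yd); f=ell(w,bw,*Yd)
    o1,a=ray(ct,*e[0]);o2,b=ray(cw,*f[0]); s=np.linalg.lstsq(np.c_[a,-b],o2-o1,rcond=None)[0]
    print(e,f,(o1+s[0]*a).round(1),(o2+s[1]*b).round(1), plane(ct,*e[0],145).round(1))
print(manip.hand_in())
```

```text
(array([156.1, 135.6]), array([28.9, 31. ]), np.int32(555)) (array([320.6, 211.2]), array([47.4, 60.6]), np.int32(1593)) [582.1 261.7 148.8] [582.6 261.4 148.9] [583.3 263.3 145. ]
(array([200.3, 180.4]), array([29.5, 37.9]), np.int32(805)) (array([319.3, 101.2]), array([50.2, 53.9]), np.int32(2082)) [519.3 204.1 130.7] [520.  203.6 130.7] [516.3 199.6 145. ]
the job is handed in; nothing more can be done
None
```

The seized cone now stands upright in the free hole of the black wash rack, and I handed the job in at about 20 s. No verdict was reported.

- **Working it loose:** I gripped the cone with the jaws on the rack's diagonal, clear of the neighbours. I twisted it about 30° each way while drawing it up roughly 3 mm per 60°. The upward pull, read at the end of each move, stayed at or below 7.5 N, under the roughly 9 N that lifts the cell. It came free at about 20 mm of lift, where force and torque dropped to near zero.
- **Placing it:** I lifted it 150 mm more, carried it over and lowered it until the foot met the floor at 9 N. Then I opened the jaws and backed straight off.
- **Last checks:** The final pictures show the cone upright and the old cell flush with its neighbours, seated as far as the pictures show. I measured the cone's rim at about (582, 262, 149) mm. That is roughly 5 mm from my hole estimate, with 145 mm expected for fully home, so it is inside the limits and within measuring error.
- **Check that disagreed:** The same measurement on the neighbouring cone gave a rim height of 131 mm. I put that down to its mask catching the cone's body as well as the rim, and I did not repeat it.

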